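Fit the die board in the foam press and shut the platen

ROBOT

A 7-joint arm with a two-finger parallel gripper is mounted at the origin on the work surface; the furniture and walls round the work are solid. World frame = base frame: x ahead of the robot, y to its left, z up, the work surface at z = 0. Lengths are in mm, angles in degrees, forces in N, time in s.
With the tool pointing down it reaches from about 425 to 875 mm from the base axis. Payload 8.4 kg.
Tool frame: the origin (TCP) lies at the very end of the fingers, on their centre line; the grasp point (between the pads) lies 19 mm behind it; z points along the fingers, y is the line along which they close (so a half turn about z gives the same grasp; the last joint's range is limited). The gripper opens to 87 mm and grips with 3 to 60 N. Pads are 19 mm wide; open, the fingers measure 117 mm over their backs; the gripper's body (75 mm by 190 mm) begins 51 mm behind the grasp point.
Start: joints at [67.426, 19.091, 2.286, 83.961, -0.768, 76.965, -3.352], TCP at [188.834, -621.937, 222.546] pointing down, gripper open.
Joint ranges: [-147.57, 147.57], [-21.85, 119.76], [-74.77, 79.35], [14.55, 137.4], [-85.83, 265.84], [4.83, 119.75], [-152.11, 152.11]. Speed limits (degrees/s): [127.2, 127.2, 159.86, 159.86, 180, 180, 180].

INTERFACE

Orientations are given as [roll, pitch, yaw] about the fixed x, y, z axes, in that order (R = Rz(yaw) Ry(pitch) Rx(roll)).
In Python, from bench import env gives the robot as it stands.
- The arm moves only by the tool carry_out, never from a script. Its argument "plan" is a list of rows, each a list of 7 numbers: the opening, from -1 (shut) to 1 (fully open), then the shift along the tool's x, y, z in units of 0.75 m (1.0 is 0.75 m), then the turn, a rotation vector about the tool's x, y, z in units of 120 degrees (1.0 is 120 degrees). In form: [[gripper, x, y, z, rx, ry, rz], ...]. A call has 1 to 5 rows; each row is the pose to reach, as a shift and turn from the pose commanded when the call began, along the tool's axes at that moment; what a row does not reach only later rows make up. A row lasts 1/12 s, in which the tool goes at most 41.7 mm and 7.16 degrees, less where a joint would pass 70% of its speed; a pose out of reach is approached as far as the arm can. A call with a number of a shift or a turn outside -1 to 1 is refused whole. A call with a gripper value outside its range is refused whole. The fingers move at their own pace and stop on an object; "squeeze" is the grip in N (left out, the last holds). Time passes only in rows, so rows that repeat a pose let the fingers close. It gives the time, the measured TCP pose, the force, the opening and the grip force at its end, in the units of the state.
- env.get_obs(): the state, without advancing time (a new reading comes with each control period).
- env.capture(name): name is "side" or "top"; returns a dict with "image" (400x640x3 uint8, red, green, blue), "z_map" (400x640 float32, mm along the optical axis (not along the pixel's ray), 0 where there is no reading), "fovy" (degrees; the focal length in pixels is half the picture's height over the tangent of half this angle, whatever the lens; pixels are square), "cx", "cy" (the principal point, pixels), "distortion" ([k1, k2, p1, p2, k3] as OpenCV has them; the pictures are not rectified), "camera_from_world" (4x4, takes a point from world to camera coordinates). Camera axes: x right, y up, looking along -z (the intrinsics and any distortion apply to the point x, -y, -z); pixel columns grow to the right and rows downward; lengths in mm; the calibration is good to about 2 mm. A picture is of the moment at which its call begins.
- env.sign_off(): hands the job in; it is judged then, once.
The state is a dict: "time_s": time; "joint_pos": joint angles; "qvel": joint speeds; "effort": joint torques, N m; "ee_pos": TCP position; "orientation": TCP orientation; "ft_force": force on the tool from outside, world axes, zero at the start; "wrist_torque": the same for the moment, N m; "finger_gap": finger opening in mm; "grasp_force": force on a finger pad.
Only numpy, scipy, OpenCV 4.12 (cv2) and the standard library are available. Lean on these libraries where they do the work, as an engineer would, in place of code of your own. Each camera call takes 0.05 s, during which the arm holds its last target. There are 200 camera calls.

TASK

Change over the small foam-cutting press: lift the plywood die board by its grip rib and lower it over the two register pins of the press's sloping bed, grip rib towards the front, until it lies fully flush on the bed all over. Feel for the pins rather than forcing the board, since the pin bar has been shifted sideways by an unknown few millimetres. Then fold the press's hinged platen all the way down over it, let go, and leave the tape roll, parcel and foam rolls where they stand.

Things in the scene. Friction and masses are not known exactly. Their poses are not given: they have to be found in the camera images.
- die_board: Loose die board, about 0.4 kg, flat on the table: plywood 180 x 120 x 15 mm (x, y, z). Origin: centre of its underside; x points to the end with the steel cutting rules, z out of its top. Two 16 mm round through holes at x = -40, y = +45 and -45 mm. Rules and rubber (x 12 to 82, y within 47 mm) reach 27 mm above the underside.
- board_grip (a point): On the board at x = -40, y = 0, z = 42 mm: the middle of its grip rib, a flat-sided dark steel bar 60 mm long (along x), 16 mm wide, standing 40 mm over the board's top face (top 55 mm above the underside). Same axes as the board.
- bed: The fixed press's bed: aluminium face 235 x 160 mm sloping 30 degrees up and away from the press's front (the robot's side). Origin on the middle of the face, 88 mm above the table; x up the slope, y across it to the left, z straight out of the face. A board that is home has its frame on this frame, but for the pin bar's shift along y. Base of the press: 250 x 170 mm.
- bed_groove (a point): Middle of the bed's cross groove (bed x = -40 mm, y = 0). In it a steel bar with two pins along the bed's z, 90 mm apart: 14 mm thick to 9 mm above the face, then tapering to a 7 mm blunt nose at 16.5 mm. The bar is clamped level with the face, its middle up to 9 mm either way along y from this point: not measured, so see it or feel for it.
- platen (a joint): Hinge of the platen, an aluminium panel 102 x 146 x 10 mm at the bed's top end; it stays where it is left and takes about 4 N at its free edge. 0 rad: shut, parallel to the bed, underside 29 mm above the face (2 mm clear of a seated board's rules), the grip rib in the open before it. Grows as it opens; 1.57: square to the bed. It starts at 1.55 to 1.9.
- platen_hinge (a point): On the hinge axis, mid-width; in the bed's frame at x = 116, y = 0, z = 37 mm. Its frame turns with the platen and equals the bed's when shut. On the outer face, 60 mm from the axis, a bow handle 90 mm long stands 32 mm high across the middle.
- platen_edge (a point): Middle of the platen's free edge, on its outer face (the upper one when shut), 118 mm from the hinge axis.
- tape_brown: Bystander: roll of brown parcel tape lying flat, 110 mm wide, 48 mm high; origin under its middle.
- parcel_s0: Bystander: small carton parcel 75 x 112 x 47 mm; origin under its middle.
- foam_a: Bystander: standing pink roll of packing foam, about 67 x 57 x 86 mm, on the robot's side; origin under its middle.
- foam_b: Bystander: standing pink roll of packing foam, about 66 x 64 x 85 mm, farther off; origin under its middle.

How it is judged (in metres and radians):
On the way:
1. the die board lies flush on the bed over both pins, the platen still open (x of die_board in the frame of bed between -0.004 and 0.004 m and y of die_board in the frame of bed between -0.014 and 0.014 m and z of die_board in the frame of bed between -0.002 and 0.002 m and angle between the z axis of die_board and the z axis of bed, either way round below 0.03 rad and angle between the x axis of die_board and the x axis of bed, either way round below 0.06 rad and value of joint platen above 1 rad), for 0.3 s.
At the end, for the whole second after the job is handed in: The die board is at rest on the bed with both pins through its holes: its underside within 2 mm of the bed's face, parallel to it within 0.03 rad and turned no more than 0.06 rad, centred along the slope within 4 mm and across it within 14 mm; the platen is shut (below 0.05 rad) (x of die_board in the frame of bed between -0.004 and 0.004 m and y of die_board in the frame of bed between -0.014 and 0.014 m and z of die_board in the frame of bed between -0.002 and 0.002 m and angle between the z axis of die_board and the z axis of bed, either way round below 0.03 rad and angle between the x axis of die_board and the x axis of bed, either way round below 0.06 rad and value of joint platen below 0.05 rad and linear speed of die_board below 0.01 m/s); the robot touches nothing.
It fails at once if the board is forced or dropped: more than 90 N between the die board and the press (contact force between die_board and bed above 90 N).
It fails at once if tape_brown moved more than 30 mm (distance of tape_brown from where it was at the start of the episode above 0.03 m).
It fails at once if parcel_s0 moved more than 30 mm (distance of parcel_s0 from where it was at the start of the episode above 0.03 m).
It fails at once if foam_a moved more than 30 mm (distance of foam_a from where it was at the start of the episode above 0.03 m).
It fails at once if foam_b moved more than 30 mm (distance of foam_b from where it was at the start of the episode above 0.03 m).
It also fails if it takes over 72 s, if anything falls off the work surface, if the arm or the gripper's body presses on something with over 40 N, if the wrist force passes 120 N, or if a joint passes its speed limit or range.

## Working session

There is one attempt and no reset: what is moved stays moved. The work goes in short steps, Python scripts to look and compute and a tool call to move; the robot and the scene stay as the last step left them, time stands still between calls to the robot, and variables do not carry over. Pictures are saved under pics/ and viewed, at most 10 in all, crops included, and the job is handed in when it is done.

Besides the shell and the picture viewer there is one more tool, called after "Request:" by a JSON object that holds its "fn" and its "kwargs". carry_out: Moves the arm, as the interface text tells. Its arguments: {"type":"object","properties":{"plan":{"type":"array"},"squeeze":{"type":"number"}},"required":["plan"]}

```bash
ls; mkdir -p pics; cat > h.py <<'E'
import numpy as np, cv2
from bench import env
from scipy.spatial.transform import Rotation as R
def cap(n):
    c=env.capture(n); np.savez('last_%s.npz'%n,**{k:np.array(v) for k,v in c.items()}); return c
def load(n): return dict(np.load('last_%s.npz'%n))
def K(c):
    f=200/np.tan(np.radians(float(c['fovy'])/2)); return np.array([[f,0,float(c['cx'])],[0,f,float(c['cy'])],[0,0,1]])
def rays(c,uv):
    p=cv2.undistortPoints(np.array(uv,float).reshape(-1,1,2),K(c),np.array(c['distortion'],float)).reshape(-1,2)
    d=np.c_[p[:,0],-p[:,1],-np.ones(len(p))]; T=np.linalg.inv(c['camera_from_world'])
    return T[:3,3], d@T[:3,:3].T
def pts(c,uv):  # via depth
    uv=np.array(uv).reshape(-1,2); z=c['z_map'][uv[:,1].astype(int),uv[:,0].astype(int)]
    o,d=rays(c,uv); return o+d*z[:,None]
def plane(c,uv,h):
    o,d=rays(c,uv); return o+d*((h-o[2])/d[:,2])[:,None]
def proj(c,P):
    q=np.c_[np.atleast_2d(P),np.ones(len(np.atleast_2d(P)))]@c['camera_from_world'].T
    q=q[:,:3]*[1,-1,-1]
    return cv2.projectPoints(q.reshape(-1,1,3).astype(float),np.zeros(3),np.zeros(3),K(c),np.array(c['distortion'],float))[0].reshape(-1,2)
E
python3 - <<'E'
from h import *
for n in ('top','side'):
    c=cap(n); cv2.imwrite('pics/%s0.png'%n,c['image'][:,:,::-1])
    print(n,c['fovy'],c['cx'],c['cy'],c['distortion'],np.linalg.inv(c['camera_from_world']).round(2).tolist(), (c['z_map']>0).mean())
print(env.get_obs())
E
```

```text
pics
top 56.208612077469226 317.8766089055237 201.59489066004258 [-0.08542396  0.          0.          0.          0.        ] [[0.03, 0.99, -0.14, 476.47], [-1.0, 0.03, 0.0, -80.14], [0.0, 0.14, 0.99, 989.43], [0.0, 0.0, 0.0, 1.0]] 0.9958828125
side 47.355366110946875 320.76018889554507 194.38947944578823 [0.04645321 0.         0.         0.         0.        ] [[-0.86, 0.42, -0.29, 296.3], [-0.51, -0.71, 0.48, 378.37], [-0.0, 0.56, 0.83, 904.43], [0.0, 0.0, 0.0, 1.0]] 0.9961015625
{'time_s': 0.1, 'joint_pos': array([67.4257252 , 19.12665144,  2.28515845, 84.00575315, -0.76835352,
       76.96364888, -3.35085754]), 'qvel': array([ 0.04243905, -0.10693454, -0.07880716, -0.20228254, -0.06505129,
        0.00440393,  0.04587955]), 'effort': array([ 5.04091935e-03, -6.57813692e+01,  1.34130724e+00, -4.04707861e+01,
       -5.93059184e-02,  4.10038477e-02,  4.90500884e-05]), 'ee_pos': array([ 188.707744  , -621.57483647,  221.76231789]), 'orientation': array([-1.79919346e+02,  4.99013675e-03,  1.68899054e+01]), 'ft_force': array([ 0.30069891, -0.51127476, -0.16811156]), 'wrist_torque': array([ 0.01534915, -0.00430831, -0.00459578]), 'grasp_force': 0.0, 'finger_gap': 86.72701850883881}
```

View pics/top0.png

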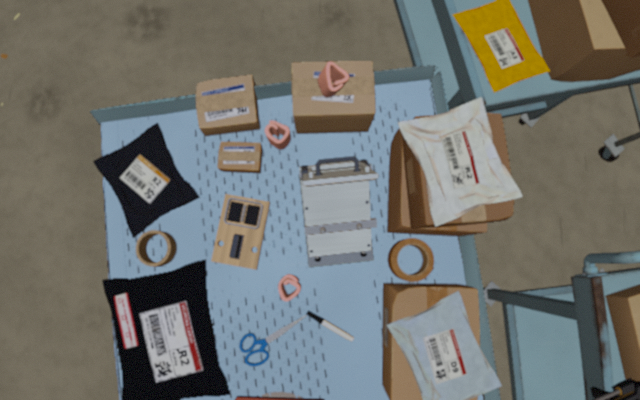

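View pics/side0.png

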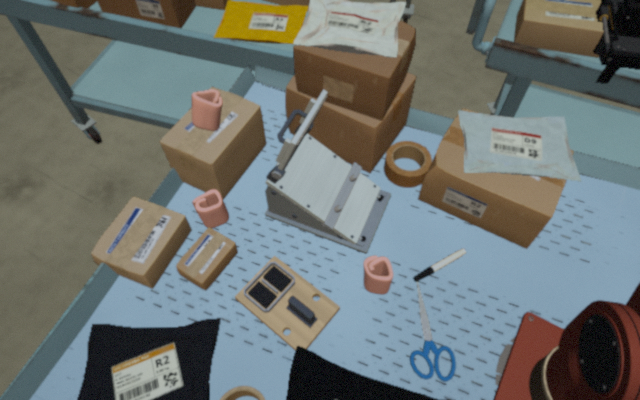

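The top view shows the die board near (240,230), with its rib at (236,246) and its rules end facing away from the robot. The press is near (338,215), with its platen open around (335,165). The side view confirms this: bed around (325,190), board around (287,303). Next I'll enlarge both.

```bash
python3 - <<'E'
from h import *
a=load('top')['image'][145:285,200:390]; b=load('side')['image'][80:360,225:405]
a=cv2.resize(a,None,fx=4,fy=4,interpolation=cv2.INTER_CUBIC)
cv2.imwrite('pics/a1.png',a[:,:,::-1])
b=cv2.resize(load('side')['image'][125:255,255:405],None,fx=4.5,fy=4.5,interpolation=cv2.INTER_CUBIC)
cv2.imwrite('pics/b1.png',b[:,:,::-1])
E
```

```text
(no output)
```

View pics/a1.png

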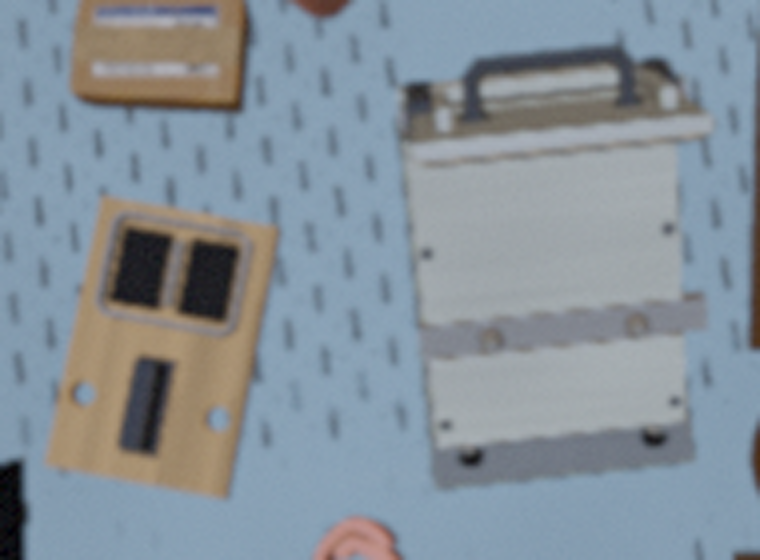

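View pics/b1.png

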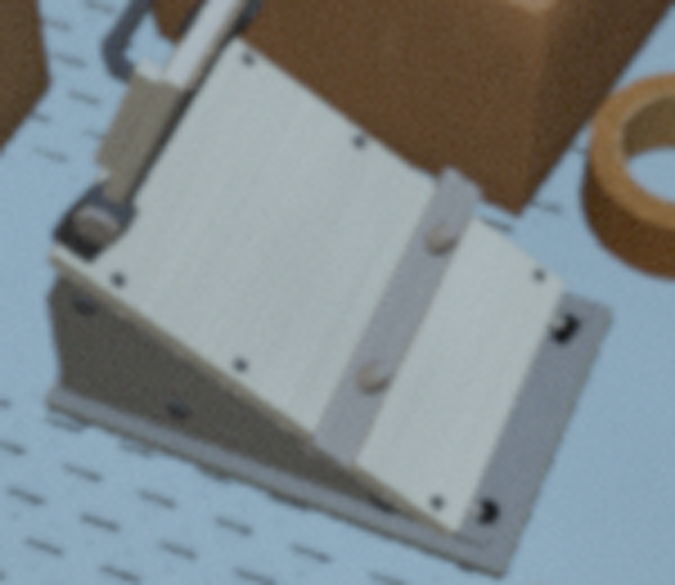

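In the top crop, the board corners are at (105,197), (278,228), (230,497) and (47,463). Its holes are at (84,392) and (219,418), and the rib runs (150,360)-(138,452). The bed pins are at (490,338) and (638,324), with the bar shifted to the right. The side crop has the pins at (440,237) and (374,377), and the bed's front corners at (460,533) and (563,285).

```bash
python3 - <<'E'
from h import *
t=load('top'); s=load('side')
A=lambda l:[(200+u/4-.4,145+v/4-.4) for u,v in l]
B=lambda l:[(255+u/4.5-.4,125+v/4.5-.4) for u,v in l]
print('board corners',plane(t,A([(105,197),(278,228),(230,497),(47,463)]),15).round(1).tolist())
print('holes',plane(t,A([(84,392),(219,418)]),15).round(1).tolist())
print('bed front corners top',plane(t,A([(437,447),(688,432)]),29.25).round(1).tolist())
print('bed front corners side',plane(s,B([(460,533),(563,285)]),29.25).round(1).tolist())
# depth plane fits in the bed face
for n,c,poly in (('top',t,A([(425,170),(670,160),(680,290),(430,315)])),('side',s,B([(235,60),(420,180),(310,420),(90,245)]))):
    m=np.zeros((400,640),np.uint8); cv2.fillPoly(m,[np.array(poly).astype(int)],1)
    v,u=np.nonzero(m); P=pts(c,np.c_[u,v]); ce=np.median(P,0)
    for _ in range(3):
        w=P-P.mean(0); nrm=np.linalg.svd(w,full_matrices=0)[2][2]; nrm*=np.sign(nrm[2]); P=P[abs(w@nrm)<3]
    print(n,'plane',nrm.round(4),P.mean(0).round(1),len(P),'tilt',np.degrees(np.arccos(nrm[2])),'yaw',np.degrees(np.arctan2(-nrm[1],-nrm[0])))
# board depth: height check
print('board z',pts(t,np.array(A([(90,440),(200,450),(90,300)])).round()).round(1).tolist())
# rib top pixels: height>40 near
v,u=np.mgrid[195:275,205:275]; P=pts(t,np.c_[u.ravel(),v.ravel()]); q=P[(P[:,2]>45)&(P[:,2]<62)]
print('rib',len(q),q.mean(0).round(1), np.percentile(q[:,2],[50,90]))
# pins two view
Z=88-20
for a,b in (((490,338),(374,377)),((638,324),(440,237))):
    o1,d1=rays(t,A([a]));o2,d2=rays(s,B([b]));d1=d1[0];d2=d2[0]
    k=np.linalg.lstsq(np.c_[d1,-d2],o2-o1,rcond=None)[0]
    p1=o1+k[0]*d1;p2=o2+k[1]*d2;print('pin',p1.round(1),p2.round(1))
# edges of bed
print('Bed left edge',[p.tolist() for p in rays(t,A([(410,160)]))[1].round(3)])
# tall things
v,u=np.mgrid[0:400,0:640]; 
for nm,(r0,r1,c0,c1) in dict(boxR=(60,130,290,375),boxstack=(100,230,390,520),foam=(275,302,275,302),foamB=(120,148,265,292),par=(140,172,217,262)).items():
    vv,uu=np.mgrid[r0:r1,c0:c1];P=pts(t,np.c_[uu.ravel(),vv.ravel()]);P=P[P[:,2]>25];print(nm,P.min(0).round(),P.max(0).round())
E
```

```text
board corners [[631.6, 163.9, 15.0], [614.2, 48.0, 15.0], [438.6, 71.0, 15.0], [456.1, 191.2, 15.0]]
holes [[502.8, 169.7, 15.0], [488.9, 80.6, 15.0]]
bed front corners top [[474.6, -61.4, 29.2], [488.4, -221.0, 29.2]]
bed front corners side [[471.3, -65.3, 29.2], [494.6, -221.4, 29.2]]
top plane [-0.8109 -0.0995  0.5767] [ 603.1 -123.9  100.7] 159 tilt 54.7818187478974 yaw 6.998759728210237
side plane [-0.6433 -0.5447  0.5379] [ 614.2 -122.3  108.8] 269 tilt 57.45593571460042 yaw 40.25573890869997
board z [[470.9, 163.8, 16.3], [468.2, 90.2, 19.0], [561.6, 169.1, 17.4]]
rib 190 [487.7 133.3  54.8] [54.68993994 59.81706949]
pin [541.5 -92.5  77. ] [537.1 -94.3  76.8]
pin [ 552.6 -182.7   76.6] [ 550.1 -183.7   76.5]
Bed left edge [[0.187, 0.043, -0.983]]
boxR [ 476. -225.   25.] [977.   4. 989.]
boxstack [ 476. -460.   25.] [908. -80. 989.]
foam [369. -80.  26.] [476.   7. 989.]
foamB [757.  -1.  26.] [814.  60.  82.]
par [476. -80.  25.] [769. 186. 989.]
```

```bash
python3 - <<'E'
from h import *
t=load('top'); s=load('side')
A=lambda l:[(200+u/4-.4,145+v/4-.4) for u,v in l]
B=lambda l:[(255+u/4.5-.4,125+v/4.5-.4) for u,v in l]
O=np.array([582.5,-130,88.]); psi=6.8
def ip(c,uv,psi,O,h=0):
    n=R.from_euler('ZYX',[psi,-30,0],degrees=True).as_matrix()
    o,d=rays(c,uv); k=((O+h*n[:,2]-o)@n[:,2])/(d@n[:,2]); return ((o+d*k[:,None])-O)@n
np.set_printoptions(suppress=True)
print('top screws L,R, frontL,frontR',ip(t,A([(426,253),(668,229),(446,425),(675,401)]),psi,O).round(1).tolist())
print('side screws',ip(s,B([(118,279),(240,365),(437,502),(248,60),(360,142),(540,275)]),psi,O).round(1).tolist())
for c,P,x,b in ((t,A,(410,150,720,350),'top'),(s,B,0,'side')):
    pl={'top':[(490,338),(638,324)],'side':[(374,377),(440,237)]}[b]
    for h in (0,8,16): print(b,h,ip(c,P(pl),psi,O,h).round(1).tolist())
for n,c,poly in (('top',t,A([(425,175),(670,165),(680,285),(430,310)])),('side',s,B([(235,60),(420,180),(310,420),(90,245)]))):
    m=np.zeros((400,640),np.uint8); cv2.fillPoly(m,[np.array(poly).astype(int)],1)
    v,u=np.nonzero(m); ok=c['z_map'][v,u]>0; P=pts(c,np.c_[u,v][ok]); 
    print(n,len(P),P.mean(0).round(1))
    for _ in range(4):
        X=np.c_[P[:,:2],np.ones(len(P))]; a=np.linalg.lstsq(X,P[:,2],rcond=None)[0]; r=P[:,2]-X@a; P=P[abs(r)<2.5*r.std()]
    print('slope',np.degrees(np.arctan(np.hypot(a[0],a[1]))),'yaw',np.degrees(np.arctan2(a[1],a[0])),'res',r.std(),'z at O',a@[O[0],O[1],1])
# bystanders / box heights near arm path
E
```

```text
top screws L,R, frontL,frontR [[19.1, 76.1, 0.0], [20.7, -70.3, 0.0], [-99.1, 73.9, 0.0], [-97.0, -71.6, 0.0]]
side screws [[87.4, 72.7, 0.0], [17.0, 72.2, 0.0], [-101.1, 70.6, 0.0], [88.8, -72.4, 0.0], [18.4, -73.7, -0.0], [-99.7, -75.1, 0.0]]
top 0 [[-41.1, 41.9, 0.0], [-40.8, -49.9, 0.0]]
top 8 [[-37.2, 42.1, 8.0], [-36.9, -48.8, 8.0]]
top 16 [[-33.3, 42.2, 16.0], [-33.0, -47.8, 16.0]]
side 0 [[-44.4, 34.3, 0.0], [-42.1, -56.3, -0.0]]
side 8 [[-41.9, 39.2, 8.0], [-39.6, -50.5, 8.0]]
side 16 [[-39.3, 44.1, 16.0], [-37.1, -44.7, 16.0]]
top 2083 [ 604.1 -124.8  101. ]
slope 30.012037971271923 yaw 7.586176850497322 res 1.5836014369474614 z at O 88.22688986756012
side 3133 [ 616.3 -121.1  111. ]
slope 29.939453826653445 yaw 7.594420245966545 res 1.5952581116659879 z at O 89.26650177551124
```

```bash
cat >> h.py <<'E'
def rpy(a): return R.from_euler('xyz',a,degrees=True)
def go(p,a,frm=None,ang=None):
    o=env.get_obs(); p0=o['ee_pos'] if frm is None else np.array(frm); R0=rpy(o['orientation'] if ang is None else ang)
    s=R0.inv().apply(np.array(p)-p0)/750; r=np.degrees((R0.inv()*rpy(a)).as_rotvec())/120
    print('row',np.r_[s,r].round(3).tolist(),'dist %.0f turn %.0f'%(np.linalg.norm(s)*750,np.linalg.norm(r)*120))
def bedpose(psi=7.57,O=(582.5,-130,88.)):
    return np.array(O),R.from_euler('ZYX',[psi,-30,0],degrees=True)
E
python3 - <<'E'
from h import *
t=load('top')
v,u=np.mgrid[0:400,0:640]; ok=t['z_map'].ravel()>0
P=pts(t,np.c_[u.ravel(),v.ravel()][ok])
xs=np.arange(150,950,50); ys=np.arange(350,-700,-50)
print('y:',ys.tolist())
for x in xs[::-1]:
    print(x,[int(np.percentile(q,97)) if len(q)>5 else -1 for y in ys for q in [P[(abs(P[:,0]-x-25)<25)&(abs(P[:,1]-y+25)<25),2]]])
O,Rb=bedpose()
pin=np.array([582.5,-130,88])+R.from_euler('ZYX',[6.8,-30,0],degrees=True).apply([-39.5,-4,0])
print('pin mid',pin)
Rt=Rb*R.from_euler('x',180,degrees=True)
print('tool rpy at bed',Rt.as_euler('xyz',degrees=True), 'tcp seated',pin+Rb.apply([0,0,23]),'axes',Rb.as_matrix().round(3).tolist())
go([496,125,180],[180,0,-8.7])
E
```

```text
y: [350, 300, 250, 200, 150, 100, 50, 0, -50, -100, -150, -200, -250, -300, -350, -400, -450, -500, -550, -600, -650]
900 [-1, -1, 69, 69, 70, 56, 55, 145, 145, 145, 145, 144, 4, 4, 9, 46, -1, 22, 34, 2, 2]
850 [52, 56, 71, 71, 71, 69, 4, 147, 230, 226, 147, 145, 3, 4, 4, 48, -1, -1, -1, -1, -1]
800 [4, 4, 70, 70, 70, 68, 79, 144, 214, 221, 144, 142, 3, -1, -1, -1, -1, -1, -1, -1, -1]
750 [53, 3, 64, 59, 49, 78, 78, 4, 3, 3, 3, 3, 294, 347, 348, 296, -1, -1, -1, -1, -1]
700 [55, 3, 3, 50, 50, 49, 3, 3, 3, 2, 20, 346, 347, 346, 344, 296, -1, -1, -1, -1, -1]
650 [57, 54, 3, 46, 46, 45, 3, 188, 251, 251, 268, 344, 345, 349, 348, 344, 296, -1, -1, -1, -1]
600 [57, 55, 53, 25, 27, 26, 3, 221, 290, 290, 290, 99, 346, 348, 346, 347, 295, -1, -1, -1, -1]
550 [53, 53, 3, 28, 28, 27, 3, 99, 102, 98, 94, 87, 344, 345, 345, 347, 295, -1, -1, -1, -1]
500 [50, 40, 3, 17, 55, 25, 3, 16, 78, 68, 68, 59, 344, 342, 293, 167, 165, -1, -1, -1, -1]
450 [49, 49, 61, 59, 56, 17, 3, 3, 44, 42, 36, 32, 50, 3, 50, 3, 50, -1, -1, -1, -1]
400 [62, 63, 65, 63, 16, 16, 76, 78, 3, 3, 3, 3, 139, 143, 181, 141, 49, 46, -1, -1, -1]
350 [63, 65, 63, 63, 3, 3, 77, 78, 3, 3, 3, 3, 180, 185, 183, 179, 51, 51, -1, -1, -1]
300 [65, 64, 65, 65, 3, 2, 2, 6, 16, 16, 3, 184, 183, 186, 185, 184, 140, 50, -1, -1, -1]
250 [66, 65, 67, 66, 7, 10, 9, 7, 2, 17, 15, 98, 183, 186, 187, 184, 182, 50, -1, -1, -1]
200 [66, 65, 66, 65, 61, 11, 10, 3, 2, 2, 2, 2, 181, 185, 186, 183, 183, 51, -1, 331, 334]
150 [64, 64, 63, 64, 63, 9, 3, 2, 3, 3, 3, 3, 143, 182, 183, 182, 181, 51, -1, -1, 236]
pin mid [ 549.00624835 -138.02222539   68.25      ]
tool rpy at bed [180.   -30.     7.57] tcp seated [ 537.60647483 -139.53720518   88.16858429] axes [[0.858, -0.132, -0.496], [0.114, 0.991, -0.066], [0.5, 0.0, 0.866]]
row [0.681, -0.833, 0.057, -0.001, 0.0, 0.213] dist 808 turn 26
```

```bash
python3 - <<'E'
from h import *
for n in ('top','side'):
    t=load(n)
    v,u=np.mgrid[0:400,0:640]; ok=t['z_map'].ravel()>0
    P=pts(t,np.c_[u.ravel(),v.ravel()][ok])
    for x in range(350,660,25):
        for zl in (115,):
            q=P[(abs(P[:,0]-x)<12)&(P[:,2]>zl)&(P[:,1]<-205)&(P[:,1]>-500)]
            if len(q): i=q[:,1].argsort()[-3:]; print(n,x,q[i[0]].round())
go([330,-500,300],[180,0,16.9])
go([540,-150,300],[180,0,0])
go([496,125,200],[180,0,-8.7])
E
```

```text
top 350 [ 342. -246.  183.]
top 375 [ 367. -253.  121.]
top 400 [ 398. -259.  116.]
top 425 [ 413. -297.  119.]
top 525 [ 535. -286.  344.]
top 550 [ 554. -263.  136.]
top 575 [ 575. -264.  134.]
top 600 [ 589. -264.  152.]
top 625 [ 624. -265.  160.]
top 650 [ 662. -254.  342.]
side 350 [ 339. -251.  183.]
side 375 [ 369. -253.  119.]
side 400 [ 394. -260.  119.]
side 525 [ 537. -288.  344.]
side 550 [ 548. -263.  136.]
side 575 [ 570. -264.  153.]
side 600 [ 589. -264.  168.]
side 625 [ 626. -265.  163.]
side 650 [ 662. -255.  344.]
row [0.227, -0.101, -0.104, -0.001, 0.0, -0.0] dist 202 turn 0
row [0.631, -0.466, -0.104, -0.001, 0.0, 0.141] dist 593 turn 17
row [0.681, -0.833, 0.03, -0.001, 0.0, 0.213] dist 808 turn 26
```

```bash
python3 - <<'E'
from h import *
o=env.get_obs();p0=o['ee_pos']
go([440,-250,300],o['orientation'])
go([496,125,200],[180,0,-8.7],frm=[440,-250,300])
E
```

```text
row [0.465, -0.377, -0.104, 0.0, 0.0, 0.0] dist 455 turn 0
row [0.217, -0.457, 0.134, -0.001, 0.0, 0.213] dist 392 turn 26
```

Request:
{"fn": "carry_out", "kwargs": {"plan": [[1,0.05,-0.04,-0.05,0,0,0],[1,0.1,-0.08,-0.06,0,0,0],[1,0.15,-0.12,-0.08,0,0,0],[1,0.19,-0.15,-0.1,0,0,0]], "squeeze": 40}}

```text
time_s: 0.43
ee_pos: [275.6, -495.5, 286.7]
orientation: [-179.9, 0.0, 16.9]
ft_force: [0.7, -0.5, -0.4]
finger_gap: 87.0
grasp_force: 0.0
```

Request:
{"fn": "carry_out", "kwargs": {"plan": [[1,0.04,-0.034,0,0,0,0],[1,0.08,-0.067,0,0,0,0],[1,0.12,-0.1,0,0,0,0],[1,0.16,-0.134,0,0,0,0],[1,0.2,-0.167,0,0,0,0]]}}

```text
time_s: 0.85
ee_pos: [382.8, -331.9, 286.7]
orientation: [-180.0, 0.0, 16.9]
ft_force: [0.7, -0.8, 0.4]
finger_gap: 87.2
grasp_force: 0.0
```

Request:
{"fn": "carry_out", "kwargs": {"plan": [[1,0.04,-0.034,0,0,0,0],[1,0.075,-0.06,0,0,0,0],[1,0.075,-0.06,0,0,0,0]]}}

```text
time_s: 1.1
ee_pos: [427.1, -267.5, 286.9]
orientation: [-179.9, -0.1, 17.4]
ft_force: [-0.1, 0.4, 0.8]
finger_gap: 87.1
grasp_force: 0.0
```

```bash
python3 - <<'E'
from h import *
go([470,-70,240],[180,0,4])
go([496,125,160],[180,0,-8.7],frm=[470,-70,240],ang=[180,0,4])
E
```

```text
row [0.133, -0.234, 0.063, -0.001, -0.001, 0.112] dist 208 turn 13
row [0.053, -0.257, 0.107, 0.0, -0.0, 0.106] dist 212 turn 13
```

Request:
{"fn": "carry_out", "kwargs": {"plan": [[1,0.025,-0.045,0.01,0,0,0.02],[1,0.05,-0.09,0.02,0,0,0.04],[1,0.08,-0.14,0.035,0,0,0.07],[1,0.105,-0.185,0.05,0,0,0.09],[1,0.133,-0.234,0.063,0,0,0.112]]}}

```text
time_s: 1.52
ee_pos: [466.4, -79.6, 239.7]
orientation: [180.0, 0.0, 3.3]
ft_force: [0.9, 0.5, 1.0]
finger_gap: 87.1
grasp_force: 0.0
```

Request:
{"fn": "carry_out", "kwargs": {"plan": [[1,0.01,-0.05,0.01,0,0,0.02],[1,0.02,-0.1,0.03,0,0,0.04],[1,0.03,-0.15,0.05,0,0,0.06],[1,0.042,-0.2,0.08,0,0,0.08],[1,0.052,-0.25,0.1,0,0,0.105]]}}

```text
time_s: 1.93
ee_pos: [493.8, 107.1, 165.1]
orientation: [180.0, 0.0, -9.3]
ft_force: [0.6, -0.3, 0.3]
finger_gap: 86.7
grasp_force: 0.0
```

Request:
{"fn": "carry_out", "kwargs": {"plan": [[1,0,0,0,0,0,0],[1,0,0,0,0,0,0],[1,0,0,0,0,0,0]]}}

```text
time_s: 2.18
ee_pos: [494.0, 105.7, 166.0]
orientation: [180.0, 0.0, -9.1]
ft_force: [1.3, -0.6, 0.6]
finger_gap: 87.0
grasp_force: 0.0
```

```bash
python3 - <<'E'
from h import *
go([495.8,124.8,60],[180,0,-8.7])
c=cap('top'); print(proj(c,[495.8,124.8,55]), proj(c,env.get_obs()['ee_pos']))
d=cap('side'); print(proj(d,[495.8,124.8,55]), proj(d,env.get_obs()['ee_pos']))
a=cv2.resize(c['image'][170:290,160:300],None,fx=2.5,fy=2.5,interpolation=cv2.INTER_CUBIC)
b=cv2.resize(d['image'][200:360,210:385],None,fx=2.5,fy=2.5,interpolation=cv2.INTER_CUBIC)
m=np.zeros((400,790,3),np.uint8); m[:300,:350]=a; m[:400,352:352+437]=b
cv2.imwrite('pics/c1.png',m[:,:,::-1])
E
```

```text
row [-0.001, -0.026, 0.141, 0.0, 0.0, -0.003] dist 108 turn 0
[[234.21656937 245.42773726]] [[232.12936125 245.01127057]]
[[299.70025627 305.94599321]] [[304.08448697 273.54451072]]Traceback (most recent call last):
  File "<stdin>", line 7, in <module>
ValueError: could not broadcast input array from shape (400,438,3) into shape (400,437,3)
```

Request:
{"fn": "carry_out", "kwargs": {"plan": [[1,0,-0.026,0.04,0,0,0],[1,0,-0.026,0.08,0,0,0],[1,0,-0.026,0.12,0,0,0],[1,0,-0.026,0.12,0,0,0]]}}

```text
time_s: 2.62
ee_pos: [494.3, 123.1, 71.9]
orientation: [179.8, 0.4, -9.2]
ft_force: [-1.2, -0.1, -0.8]
finger_gap: 87.1
grasp_force: 0.0
```

```bash
python3 - <<'E'
from h import *
go([495.8,124.8,23],[180,0,-8.7])
c=cap('top'); d=cap('side')
a=cv2.resize(c['image'][170:290,160:300],(350,300),interpolation=cv2.INTER_CUBIC)
b=cv2.resize(d['image'][200:360,210:385],(437,400),interpolation=cv2.INTER_CUBIC)
m=np.zeros((400,790,3),np.uint8); m[:300,:350]=a; m[:400,352:352+437]=b
cv2.imwrite('pics/c1.png',m[:,:,::-1])
E
```

```text
row [0.002, -0.003, 0.065, 0.001, 0.003, -0.005] dist 49 turn 1
```

View pics/c1.png

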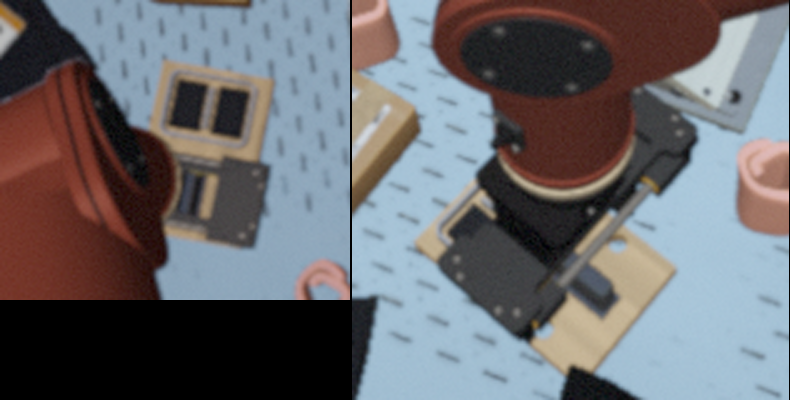

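The fingers straddle the rib: it shows between them at about (190,190) in the left panel. I'll descend and grip.

Request:
{"fn": "carry_out", "kwargs": {"plan": [[1,0.002,-0.003,0.02,0,0,0],[1,0.002,-0.003,0.045,0,0,0],[1,0.002,-0.003,0.064,0,0,0],[1,0.002,-0.003,0.064,0,0,0]]}}

```text
time_s: 3.05
ee_pos: [499.2, 126.5, 28.4]
orientation: [180.0, 0.0, -9.2]
ft_force: [0.3, -0.2, -0.5]
finger_gap: 87.3
grasp_force: 0.0
```

Request:
{"fn": "carry_out", "kwargs": {"plan": [[-1,0,0,0,0,0,0],[-1,0,0,0,0,0,0],[-1,0,0,0,0,0,0],[-1,0,0,0,0,0,0],[-1,0,0,0,0,0,0]], "squeeze": 50}}

```text
time_s: 3.47
ee_pos: [499.6, 127.5, 29.2]
orientation: [-180.0, -0.1, -9.2]
ft_force: [-0.0, -0.1, 0.6]
finger_gap: 61.5
grasp_force: 0.0
```

Request:
{"fn": "carry_out", "kwargs": {"plan": [[-1,0,0,0,0,0,0],[-1,0,0,0,0,0,0],[-1,0,0,0,0,0,0],[-1,0,0,0,0,0,0],[-1,0,0,0,0,0,0]]}}

```text
time_s: 3.88
ee_pos: [498.9, 127.5, 28.3]
orientation: [-180.0, 0.0, -9.1]
ft_force: [-0.5, -0.3, -0.1]
finger_gap: 28.3
grasp_force: 0.0
```

Request:
{"fn": "carry_out", "kwargs": {"plan": [[-1,-0.004,0.003,0.007,0,0,0.003],[-1,-0.004,0.003,0.007,0,0,0.003],[-1,-0.004,0.003,0.007,0,0,0.003],[-1,-0.004,0.003,0.007,0,0,0.003],[-1,-0.004,0.003,0.007,0,0,0.003]]}}

```text
time_s: 4.3
ee_pos: [495.2, 125.6, 22.7]
orientation: [180.0, 0.1, -9.5]
ft_force: [0.4, -0.1, -4.1]
finger_gap: 15.5
grasp_force: 49.9
```

Request:
{"fn": "carry_out", "kwargs": {"plan": [[-1,0,0,0,0,0,0],[-1,0,0,0,0,0,0],[-1,0,0,0,0,0,0],[-1,0,0,0,0,0,0],[-1,0,0,0,0,0,0]]}}

```text
time_s: 4.72
ee_pos: [495.7, 125.8, 23.1]
orientation: [-180.0, -0.0, -9.5]
ft_force: [0.5, -0.1, -4.2]
finger_gap: 15.6
grasp_force: 49.9
```

Request:
{"fn": "carry_out", "kwargs": {"plan": [[-1,0,0,-0.02,0,0,0],[-1,0,0,-0.05,0,0,0],[-1,0,0,-0.09,0,0,0],[-1,0,0,-0.13,0,0,0],[-1,0,0,-0.16,0,0,0]]}}

```text
time_s: 5.13
ee_pos: [496.0, 126.1, 145.4]
orientation: [-180.0, -0.1, -9.5]
ft_force: [2.0, 0.6, -3.9]
finger_gap: 15.6
grasp_force: 49.8
```

```bash
python3 - <<'E'
from h import *
o=env.get_obs(); print(o)
O,Rb=bedpose()
pin=np.array([549,-138,68.25])
tgt=pin+Rb.apply([0,0,23+60]); print(tgt)
go([470,0,230],[180,0,0]); 
go(tgt,[180,-30,7.57],frm=[470,0,230],ang=[180,0,0])
E
```

```text
{'time_s': 5.1333, 'joint_pos': array([  17.29586557,    9.67982799,  -39.64395081,  107.04451422,
          6.78178993,   65.5340645 , -124.24114497]), 'qvel': array([  5.61378101, -16.79759216,  -1.89077345, -16.70888039,
       -12.98801685,  28.90281362,  10.85943024]), 'effort': array([ -0.68523025, -42.29708791,  -4.05520052, -37.05476403,
         0.34808261,  -0.66773163,  -0.23612984]), 'ee_pos': array([496.04865752, 126.11495954, 145.42778639]), 'orientation': array([-1.79963130e+02, -8.32896839e-02, -9.48632333e+00]), 'ft_force': array([ 1.98253896,  0.59794405, -3.89144267]), 'wrist_torque': array([0.02263386, 0.09909008, 0.04431836]), 'grasp_force': 49.7882320638746, 'finger_gap': 15.557090639506734}
[ 507.86168687 -143.46710098  140.13010851]
row [-0.006, 0.172, -0.113, -0.0, -0.001, -0.079] dist 154 turn 9
row [0.05, 0.191, 0.12, 0.017, 0.25, -0.062] dist 173 turn 31
```

Request:
{"fn": "carry_out", "kwargs": {"plan": [[-1,0,0.035,-0.04,0,0,-0.015],[-1,0,0.07,-0.08,0,0,-0.03],[-1,-0.003,0.105,-0.11,0,0,-0.05],[-1,-0.006,0.14,-0.12,0,0,-0.065],[-1,-0.006,0.172,-0.12,0,0,-0.079]]}}

```text
time_s: 5.55
ee_pos: [470.5, -2.0, 235.8]
orientation: [179.9, -0.2, 0.1]
ft_force: [0.8, -0.2, -5.0]
finger_gap: 15.8
grasp_force: 49.8
```

Request:
{"fn": "carry_out", "kwargs": {"plan": [[-1,0,0,0,0,0.05,0],[-1,0,0,0,0,0.1,0],[-1,0,0,0,0,0.15,0],[-1,0,0,0,0,0.2,0],[-1,0,0,0,0,0.25,0]]}}

```text
time_s: 5.97
ee_pos: [470.8, -5.2, 230.3]
orientation: [179.7, -25.9, -0.4]
ft_force: [-1.0, -2.6, -5.7]
finger_gap: 15.3
grasp_force: 49.8
```

```bash
python3 - <<'E'
from h import *
o=env.get_obs(); print(o['ee_pos'],o['orientation'],o['joint_pos'])
O,Rb=bedpose()
pin=np.array([549,-138,68.25])
for h in (100,50): go(pin+Rb.apply([0,0,23+h]),[180,-30,7.57])
E
```

```text
[470.77067416  -5.2036279  230.34645828] [179.66451086 -25.92312878  -0.35144931] [ 21.76751076 -21.74897129 -22.52080007 126.32870365  -9.62074232
  48.16148129 -86.81665399]
row [-0.011, 0.187, 0.078, 0.034, 0.034, -0.058] dist 152 turn 9
row [-0.006, 0.182, 0.145, 0.034, 0.034, -0.058] dist 175 turn 9
```

Request:
{"fn": "carry_out", "kwargs": {"plan": [[-1,0.01,0.035,0.015,0.006,0.004,-0.01],[-1,0.01,0.075,0.03,0.012,0.01,-0.02],[-1,0,0.115,0.05,0.02,0.02,-0.04],[-1,-0.006,0.15,0.065,0.03,0.03,-0.05],[-1,-0.011,0.187,0.078,0.034,0.034,-0.058]]}}

```text
time_s: 6.38
ee_pos: [489.7, -144.5, 175.7]
orientation: [-179.9, -29.9, 7.9]
ft_force: [0.8, -0.6, -5.5]
finger_gap: 15.8
grasp_force: 49.8
```

Request:
{"fn": "carry_out", "kwargs": {"plan": [[-1,0,0,0,0,0,0],[-1,0,0,0,0,0,0]]}}

```text
time_s: 6.55
ee_pos: [490.1, -144.5, 176.1]
orientation: [-179.8, -29.8, 7.6]
ft_force: [0.2, 0.4, -4.0]
finger_gap: 15.4
grasp_force: 49.8
```

```bash
python3 - <<'E'
from h import *
o=env.get_obs(); print(o['ee_pos'],o['orientation'],o['joint_pos'])
O,Rb=bedpose()
pin=np.array([549,-138,68.25])
for h in (60,45): go(pin+Rb.apply([0,0,23+h]),[180,-30,7.57])
c=cap('top'); d=cap('side')
a=cv2.resize(c['image'][140:280,280:400],None,fx=3.2,fy=3.2,interpolation=cv2.INTER_CUBIC)
b=cv2.resize(d['image'][110:260,250:400],None,fx=2.7,fy=2.7,interpolation=cv2.INTER_CUBIC)
m=np.zeros((450,800,3),np.uint8); m[:a.shape[0],:a.shape[1]]=a; m[:b.shape[0],390:390+b.shape[1]]=b
cv2.imwrite('pics/d1.png',m[:,:,::-1])
E
```

```text
[ 490.14183776 -144.48836814  176.13597825] [-179.84257726  -29.80597727    7.61401182] [ 19.13978437 -12.35397157   2.25275006 128.76325116 -21.91449156
  39.16940861 -46.7945234 ]
row [-0.003, 0.002, 0.053, -0.001, 0.002, 0.0] dist 40 turn 0
row [-0.003, 0.002, 0.073, -0.001, 0.002, 0.0] dist 55 turn 0
```

View pics/d1.png

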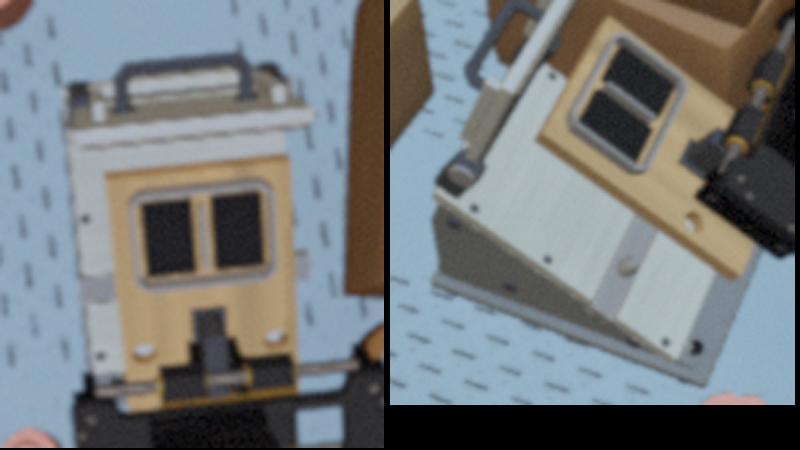

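Both holes are visible: (144,351) and (275,336) in the top panel, and one at (692,222) in the side panel. The board is roughly parallel to the bed, so I'll measure it in the bed frame.

```bash
python3 - <<'E'
from h import *
t=load('top'); s=load('side'); np.set_printoptions(suppress=True)
o=env.get_obs()
A=lambda l:[(280+u/3.2-.4,140+v/3.2-.4) for u,v in l]
B=lambda l:[(250+(u-390)/2.7-.4,110+v/2.7-.4) for u,v in l]
O,Rb=bedpose(); n=Rb.as_matrix()
e=(o['ee_pos']-O)@n; print('tcp in bed',e.round(1))
Rt=rpy(o['orientation']); print('tool vs bed yaw/tilt',(Rb.inv()*Rt*R.from_euler('x',180,degrees=True)).as_rotvec(degrees=True).round(2))
def ip(c,uv,h):
    o,d=rays(c,uv); k=((O+h*n[:,2]-o)@n[:,2])/(d@n[:,2]); return ((o+d*k[:,None])-O)@n
h=e[2]-23+15
print('top: holes',ip(t,A([(144,351),(275,336)]),h).round(1).tolist())
print('top: far corners, left bottom',ip(t,A([(107,172),(289,156),(130,410)]),h).round(1).tolist())
print('side hole',ip(s,B([(692,222)]),h).round(1).tolist(),'corners',ip(s,B([(610,20),(541,133)]),h).round(1).tolist(), 'near corner underside',ip(s,B([(738,277)]),h-15).round(1).tolist())
# depth plane of board
for nm,c,poly in (('top',t,A([(115,180),(285,162),(287,180),(118,195)])),('side',s,B([(555,130),(600,60),(570,120),(685,200),(670,210)]))):
    m=np.zeros((400,640),np.uint8); cv2.fillPoly(m,[np.array(poly).astype(int)],1)
    v,u=np.nonzero(m); k=c['z_map'][v,u]>0; P=(pts(c,np.c_[u,v][k])-O)@n; print(nm,len(P),np.median(P,0).round(1),'h exp',h.round(1))
t0=dict(t)
print('pins in same frame, top h=10', ip(t,[(200+490/4-.4,145+338/4-.4),(200+638/4-.4,145+324/4-.4)],10).round(1).tolist())
print('pins in same frame, side h=10', ip(s,[(255+374/4.5-.4,125+377/4.5-.4),(255+440/4.5-.4,125+237/4.5-.4)],10).round(1).tolist())
print('side pin now', ip(s,B([(626,266)]),10).round(1))
E
```

```text
tcp in bed [-35.2  -0.5 123.6]
tool vs bed yaw/tilt [0.21 0.1  0.24]
top: holes [[-33.1, 43.9, 115.6], [-32.2, -45.8, 115.6]]
top: far corners, left bottom [[98.5, 56.9, 115.6], [96.8, -59.9, 115.6], [-78.2, 57.3, 115.6]]
side hole [[-35.4, 44.0, 115.6]] corners [[90.8, -60.7, 115.6], [93.4, 58.6, 115.6]] near corner underside [[-91.9, 49.1, 100.6]]
top 327 [ 88.9  -1.8 116.3] h exp 115.6
side 435 [ 45.4  44.2 118. ] h exp 115.6
pins in same frame, top h=10 [[-35.6, 42.6, 10.0], [-36.6, -48.1, 10.0]]
pins in same frame, side h=10 [[-40.7, 41.2, 10.0], [-39.6, -48.7, 10.0]]
side pin now [[-39.   41.7  10. ]]
```

```bash
cat >> h.py <<'E'
def gb(x,y,z,dyaw=0):  # tcp target in bed frame
    O,Rb=bedpose(); o=env.get_obs(); n=Rb.as_matrix()
    Rr=(Rb.inv()*rpy(o['orientation'])*R.from_euler('x',180,degrees=True)).as_rotvec(degrees=True)
    print('tcp bed',((o['ee_pos']-O)@n).round(2),'rot',Rr.round(2),'F bed',(n.T@o['ft_force']).round(1),'M bed',(n.T@o['wrist_torque']).round(2),'gap',o['finger_gap'].round(1))
    go(O+Rb.apply([x,y,z]),(Rb*R.from_euler('zx',[dyaw,180],degrees=True)).as_euler('xyz',degrees=True))
E
python3 -c "
from h import *
gb(-39.3,-2.7,75);gb(-39.3,-2.7,50)"
```

```text
Traceback (most recent call last):
  File "h.py", line 32, in gb
    print('tcp bed',((o['ee_pos']-O)@n).round(2),'rot',Rr.round(2),'F bed',(n.T@o['ft_force']).round(1),'M bed',(n.T@o['wrist_torque']).round(2),'gap',o['finger_gap'].round(1))
                                                                                                                                                       ^^^^^^^^^^^^^^^^^^^^^
AttributeError: 'float' object has no attribute 'round'
```

```bash
sed -i "s/,'gap',o\['finger_gap'\].round(1)//" h.py
python3 -c "
from h import *
gb(-39.3,-2.7,75);gb(-39.3,-2.7,50)"
```

```text
tcp bed [-35.19  -0.51 123.56] rot [0.21 0.1  0.24] F bed [-2.5  0.7 -4. ] M bed [-0.    1.21  0.02]
row [-0.005, 0.003, 0.065, -0.002, 0.001, 0.002] dist 49 turn 0
tcp bed [-35.19  -0.51 123.56] rot [0.21 0.1  0.24] F bed [-2.5  0.7 -4. ] M bed [-0.    1.21  0.02]
row [-0.005, 0.003, 0.098, -0.002, 0.001, 0.002] dist 74 turn 0
```

Request:
{"fn": "carry_out", "kwargs": {"plan": [[-1,-0.003,0.001,0.03,0,0,0],[-1,-0.005,0.003,0.06,-0.002,0.001,0.002],[-1,-0.005,0.003,0.08,-0.002,0.001,0.002],[-1,-0.005,0.003,0.098,-0.002,0.001,0.002],[-1,-0.005,0.003,0.098,-0.002,0.001,0.002]]}}

```text
time_s: 7.07
ee_pos: [524.5, -138.9, 110.1]
orientation: [-180.0, -29.9, 7.7]
ft_force: [-1.2, 0.6, -4.7]
finger_gap: 15.5
grasp_force: 49.8
```

Request:
{"fn": "carry_out", "kwargs": {"plan": [[-1,0,0,0,0,0,0],[-1,0,0,0,0,0,0],[-1,0,0,0,0,0,0]]}}

```text
time_s: 7.32
ee_pos: [525.1, -141.2, 113.3]
orientation: [179.9, -30.2, 7.6]
ft_force: [-0.1, 0.6, -4.7]
finger_gap: 15.7
grasp_force: 49.8
```

```bash
python3 - <<'E'
from h import *
gb(-39.3,-2.7,44)
c=cap('top'); d=cap('side')
a=cv2.resize(c['image'][195:255,300:380],None,fx=5,fy=5,interpolation=cv2.INTER_CUBIC)
b=cv2.resize(d['image'][160:250,315:385],None,fx=5,fy=5,interpolation=cv2.INTER_CUBIC)
m=np.zeros((450,800,3),np.uint8); m[:a.shape[0],:a.shape[1]]=a; m[:b.shape[0],410:410+b.shape[1]]=b
cv2.imwrite('pics/e1.png',m[:,:,::-1])
E
```

```text
tcp bed [-37.95  -3.56  51.13] rot [-0.11 -0.17 -0.  ] F bed [-2.4  0.6 -4. ] M bed [-0.01  1.28 -0.01]
row [-0.002, -0.001, 0.009, 0.001, -0.001, -0.0] dist 7 turn 0
```

View pics/e1.png

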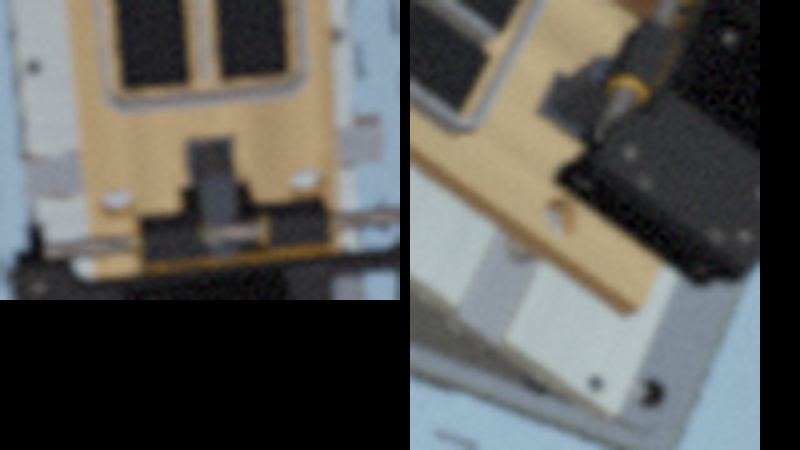

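Both holes are open above the groove, at (118,200) and (303,181) in the top panel. The side panel shows the pin just left of and below the hole. I'll descend gently and feel for contact.

Request:
{"fn": "carry_out", "kwargs": {"plan": [[-1,-0.001,-0.0005,0.004,0,0,0],[-1,-0.002,-0.001,0.008,0,0,0],[-1,-0.002,-0.001,0.01,0,0,0],[-1,-0.002,-0.001,0.012,0,0,0],[-1,-0.002,-0.001,0.012,0,0,0]]}}

```text
time_s: 7.83
ee_pos: [527.6, -139.9, 102.9]
orientation: [180.0, -30.0, 7.5]
ft_force: [-0.1, -0.8, -4.3]
finger_gap: 15.7
grasp_force: 49.8
```

```bash
python3 -c "
from h import *
gb(-39.3,-2.7,36)"
```

```text
tcp bed [-40.77  -2.63  40.76] rot [-0.06 -0.03 -0.04] F bed [-2.3 -0.8 -3.7] M bed [0.01 1.3  0.07]
row [0.002, 0.0, 0.006, 0.0, -0.0, -0.0] dist 5 turn 0
```

Request:
{"fn": "carry_out", "kwargs": {"plan": [[-1,0.001,0,0.001,0,0,0],[-1,0.002,0,0.002,0,0,0],[-1,0.002,0,0.003,0,0,0],[-1,0.002,0,0.004,0,0,0],[-1,0.002,0,0.005,0,0,0]]}}

```text
time_s: 8.25
ee_pos: [530.9, -139.7, 100.8]
orientation: [179.9, -30.1, 7.5]
ft_force: [-0.2, -0.2, -4.4]
finger_gap: 15.6
grasp_force: 49.8
```

```bash
python3 -c "
from h import *
gb(-39.3,-2.7,33)"
```

```text
tcp bed [-38.97  -2.81  37.32] rot [-0.08 -0.07 -0.04] F bed [-2.3 -0.1 -3.7] M bed [0.03 1.3  0.02]
row [-0.0, -0.0, 0.006, 0.001, -0.001, -0.0] dist 4 turn 0
```

Request:
{"fn": "carry_out", "kwargs": {"plan": [[-1,0,0,0.001,0,0,0],[-1,0,0,0.002,0,0,0],[-1,0,0,0.003,0,0,0],[-1,0,0,0.004,0,0,0]]}}

```text
time_s: 8.58
ee_pos: [532.4, -139.5, 98.2]
orientation: [179.9, -30.1, 7.5]
ft_force: [-0.9, 0.8, -4.0]
finger_gap: 15.3
grasp_force: 49.8
```

```bash
python3 -c "
from h import *
gb(-39.3,-2.7,30)"
```

```text
tcp bed [-39.    -2.78  34.29] rot [-0.07 -0.07 -0.04] F bed [-2.7  0.9 -3.1] M bed [-0.06  1.35 -0.01]
row [-0.0, -0.0, 0.006, 0.001, -0.001, -0.0] dist 4 turn 0
```

Request:
{"fn": "carry_out", "kwargs": {"plan": [[-1,0,0,0.001,0,0,0],[-1,0,0,0.002,0,0,0],[-1,0,0,0.0025,0,0,0]]}}

```text
time_s: 8.83
ee_pos: [533.0, -139.7, 96.5]
orientation: [179.9, -30.0, 7.5]
ft_force: [-4.4, -1.9, -1.5]
finger_gap: 15.5
grasp_force: 49.8
```

Request:
{"fn": "carry_out", "kwargs": {"plan": [[-1,0,0,0.0007,0,0,0],[-1,0,0,0.0013,0,0,0]]}}

```text
time_s: 9.0
ee_pos: [533.3, -139.8, 95.5]
orientation: [179.9, -30.0, 7.5]
ft_force: [-4.9, -3.5, -2.6]
finger_gap: 15.6
grasp_force: 49.8
```

```bash
python3 -c "
from h import *
gb(-39.3,-2.7,28)"
```

```text
tcp bed [-39.57  -3.27  31.54] rot [-0.1  -0.04 -0.07] F bed [-5.9 -2.8  0.4] M bed [-0.71  2.22 -0.02]
row [0.0, -0.001, 0.005, 0.001, -0.0, -0.001] dist 4 turn 0
```

Request:
{"fn": "carry_out", "kwargs": {"plan": [[-1,-0.001,0.001,0,0,0,0],[-1,-0.0013,0.0013,0,0,0,0],[-1,-0.0013,0.0013,0,0,0,0]]}}

```text
time_s: 9.25
ee_pos: [533.1, -140.2, 95.3]
orientation: [180.0, -30.1, 7.5]
ft_force: [-0.7, -1.4, -5.1]
finger_gap: 15.6
grasp_force: 49.8
```

```bash
python3 -c "
from h import *
gb(-39.3,-2.7,28)"
```

```text
tcp bed [-39.95  -3.63  31.43] rot [-0.06 -0.07 -0.04] F bed [-3.4 -1.3 -4. ] M bed [-0.1   1.51 -0.04]
row [0.001, -0.001, 0.005, 0.001, -0.001, -0.0] dist 4 turn 0
```

Request:
{"fn": "carry_out", "kwargs": {"plan": [[-1,-0.0007,0.0007,0.001,0,0,0],[-1,-0.0007,0.0007,0.002,0,0,0],[-1,-0.0007,0.0007,0.003,0,0,0]]}}

```text
time_s: 9.5
ee_pos: [534.0, -140.7, 93.1]
orientation: [179.9, -30.1, 7.5]
ft_force: [-0.4, -0.2, -4.7]
finger_gap: 15.6
grasp_force: 49.8
```

```bash
python3 -c "
from h import *
gb(-40,-3.7,26)"
```

```text
tcp bed [-40.31  -4.21  29.18] rot [-0.07 -0.08 -0.03] F bed [-2.7 -0.2 -3.9] M bed [0.02 1.3  0.  ]
row [0.0, -0.001, 0.004, 0.001, -0.001, -0.0] dist 3 turn 0
```

Free of force and going in. I'll continue down.

Request:
{"fn": "carry_out", "kwargs": {"plan": [[-1,0,0,0.0013,0,0,0],[-1,0,0,0.0027,0,0,0],[-1,0,0,0.004,0,0,0]]}}

```text
time_s: 9.75
ee_pos: [535.4, -140.6, 90.4]
orientation: [179.9, -30.1, 7.5]
ft_force: [-0.1, 0.7, -4.7]
finger_gap: 15.8
grasp_force: 49.8
```

```bash
python3 -c "
from h import *
gb(-40.3,-4.2,23)"
```

```text
tcp bed [-40.41  -4.26  26.15] rot [-0.08 -0.07 -0.03] F bed [-2.4  0.7 -4.1] M bed [-0.05  1.26  0.01]
row [0.0, -0.0, 0.004, 0.001, -0.001, -0.0] dist 3 turn 0
```

Request:
{"fn": "carry_out", "kwargs": {"plan": [[-1,0,0,0.001,0,0,0],[-1,0,0,0.002,0,0,0],[-1,0,0,0.003,0,0,0]]}}

```text
time_s: 10.0
ee_pos: [536.5, -140.4, 88.5]
orientation: [179.9, -30.1, 7.5]
ft_force: [0.4, -0.2, -4.8]
finger_gap: 15.7
grasp_force: 49.8
```

Request:
{"fn": "carry_out", "kwargs": {"plan": [[-1,0,0,0.0007,0,0,0],[-1,0,0,0.0013,0,0,0]]}}

```text
time_s: 10.17
ee_pos: [537.0, -140.5, 87.8]
orientation: [179.9, -30.1, 7.5]
ft_force: [-2.3, -1.6, -0.6]
finger_gap: 15.9
grasp_force: 49.9
```

```bash
python3 -c "
from h import *
gb(-40.3,-4.2,22)"
```

```text
tcp bed [-40.35  -4.41  23.12] rot [-0.08 -0.08 -0.04] F bed [-2.5 -1.3  0.7] M bed [0.17 1.59 0.03]
row [0.0, -0.0, 0.001, 0.001, -0.001, -0.0] dist 1 turn 0
```

Request:
{"fn": "carry_out", "kwargs": {"plan": [[-1,0,0,0.0007,0,0,0],[-1,0,0,0.001,0,0,0],[-1,0,0,0.001,0,0,0]]}}

```text
time_s: 10.42
ee_pos: [537.3, -140.6, 87.5]
orientation: [179.9, -30.1, 7.5]
ft_force: [-5.5, -1.1, 4.0]
finger_gap: 15.2
grasp_force: 50.0
```

```bash
python3 -c "
from h import *
gb(-40.3,-4.2,22)"
```

```text
tcp bed [-40.22  -4.6   22.68] rot [-0.09 -0.1  -0.04] F bed [-2.8 -0.3  6.2] M bed [0.32 1.72 0.08]
row [-0.0, -0.001, 0.001, 0.001, -0.001, -0.0] dist 1 turn 0
```

Request:
{"fn": "carry_out", "kwargs": {"plan": [[-1,0,0,0,0,0,0],[-1,0,0,0,0,0,0],[-1,0,0,0,0,0,0]], "squeeze": 5}}

```text
time_s: 10.67
ee_pos: [537.4, -140.6, 87.5]
orientation: [179.9, -30.1, 7.5]
ft_force: [-6.0, -0.5, 2.2]
finger_gap: 16.2
grasp_force: 5.0
```

Request:
{"fn": "carry_out", "kwargs": {"plan": [[-0.3,0,0,0,0,0,0],[-0.3,0,0,0,0,0,0],[-0.3,0,0,0,0,0,0],[-0.3,0,0,0,0,0,0],[-0.3,0,0,0,0,0,0]]}}

```text
time_s: 11.08
ee_pos: [537.5, -140.4, 87.3]
orientation: [179.9, -30.1, 7.5]
ft_force: [-0.8, -0.6, -0.1]
finger_gap: 29.6
grasp_force: 0.0
```

```bash
python3 -c "
from h import *
gb(-40.3,-4.2,120)"
```

```text
tcp bed [-40.15  -4.36  22.36] rot [-0.09 -0.09 -0.03] F bed [-0.8 -0.5  0.4] M bed [ 0.02  0.58 -0.01]
row [0.0, -0.0, -0.13, 0.001, -0.001, -0.0] dist 98 turn 0
```

Request:
{"fn": "carry_out", "kwargs": {"plan": [[-0.1,0,0,-0.01,0,0,0],[0,0,0,-0.04,0,0,0],[0,0,0,-0.08,0,0,0],[0,0,0,-0.12,0,0,0],[0,0,0,-0.15,0,0,0]]}}

```text
time_s: 11.5
ee_pos: [480.4, -148.2, 186.7]
orientation: [179.9, -30.1, 7.5]
ft_force: [1.2, 0.1, 0.3]
finger_gap: 42.8
grasp_force: 0.0
```

```bash
python3 - <<'E'
from h import *
gb(-40.3,-4.2,200)
c=cap('top'); d=cap('side')
a=cv2.resize(c['image'][140:280,280:400],None,fx=3.2,fy=3.2,interpolation=cv2.INTER_CUBIC)
b=cv2.resize(d['image'][90:260,250:400],None,fx=2.65,fy=2.65,interpolation=cv2.INTER_CUBIC)
m=np.zeros((452,800,3),np.uint8); m[:a.shape[0],:a.shape[1]]=a; m[:b.shape[0],390:390+b.shape[1]]=b
cv2.imwrite('pics/f1.png',m[:,:,::-1])
O,Rb=bedpose();n=Rb.as_matrix()
v,u=np.mgrid[0:400,0:640]
for nm,c in (('top',c),('side',d)):
    ok=c['z_map'].ravel()>0
    P=(pts(c,np.c_[u.ravel(),v.ravel()][ok])-O)@n
    for x in (-75,-20,6,87):
        for y in (-54,50): 
            q=P[(abs(P[:,0]-x)<6)&(abs(P[:,1]-y)<6)&(P[:,2]<40)]; print(nm,x,y,len(q),np.median(q[:,2]).round(1) if len(q) else None)
    # platen points relative to hinge
    q=P[(P[:,0]>60)&(P[:,0]<220)&(abs(P[:,1])<65)&(P[:,2]>60)&(P[:,2]<175)]; print(nm,'platen pts',len(q),np.percentile(q,[5,50,95],axis=0).round().tolist() if len(q) else '')
    ang=[np.median(q[abs(q[:,2]-z)<8][:,0]) for z in (80,100,120,140)]; print([round(float(a)) for a in ang])
E
```

```text
tcp bed [-40.35  -4.54 137.32] rot [-0.15 -0.12 -0.05] F bed [ 1.1 -0.  -0.4] M bed [0.   0.5  0.04]
row [0.0, -0.0, -0.084, 0.001, -0.001, -0.0] dist 63 turn 0
top -75 -54 22 15.4
top -75 50 20 15.0
top -20 -54 22 15.2
top -20 50 22 15.5
top 6 -54 22 15.4
top 6 50 22 15.5
top 87 -54 0 None
top 87 50 18 -151.0
top platen pts 1193 [[128.0, -55.0, 79.0], [137.0, -0.0, 126.0], [161.0, 58.0, 155.0]]
[129, 153, 136, 139]
side -75 -54 21 15.9
side -75 50 43 14.3
side -20 -54 22 16.3
side -20 50 43 14.1
side 6 -54 20 16.3
side 6 50 45 14.6
side 87 -54 29 14.3
side 87 50 67 1.4
side platen pts 934 [[121.0, -54.0, 74.0], [136.0, 6.0, 121.0], [159.0, 61.0, 156.0]]
[131, 152, 139, 124]
```

View pics/f1.png

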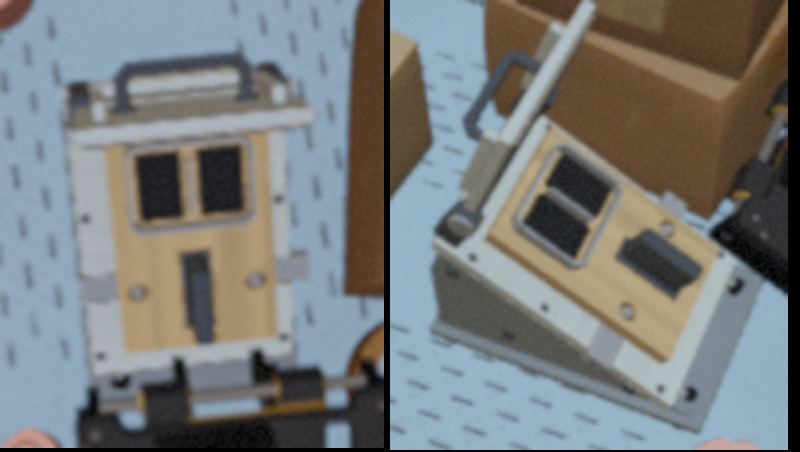

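The board lies flush: both pins show in their holes at (138,292) and (256,280) in the top panel, and depth puts its top face about 15 mm above the bed everywhere I have a clean reading. Next I'll measure the platen's angle.

```bash
python3 - <<'E'
from h import *
O,Rb=bedpose();n=Rb.as_matrix()
v,u=np.mgrid[0:400,0:640]
for nm in ('top','side'):
    c=load(nm); ok=c['z_map'].ravel()>0
    P=(pts(c,np.c_[u.ravel(),v.ravel()][ok])-O)@n
    q=P[(abs(P[:,1])<70)&(P[:,0]>90)&(P[:,0]<260)&(P[:,2]>60)&(P[:,2]<190)]
    w=q[:,[0,2]]-[116,37]
    best=[]
    for th in np.arange(1.4,2.0,.02):
        nn=np.array([np.sin(th),np.cos(th)]); dd=np.array([-np.cos(th),np.sin(th)])
        a=w@dd; b=w@nn; best.append((int(((a>30)&(a<122)&(abs(b-2)<2.5)).sum()),round(th,2)))
    print(nm,sorted(best)[-5:],'top z',np.percentile(q[:,2],[90,97,99]).round(),)
    q=P[(abs(P[:,1])<70)&(P[:,2]>145)&(P[:,2]<175)&(P[:,0]>80)&(P[:,0]<200)]; print('near edge x',np.percentile(q[:,0],[5,25,50,75,95]).round(1))
    q=P[(abs(P[:,1])<75)&(P[:,0]>250)&(P[:,0]<330)];print('behind max z',np.percentile(q[:,2],[50,99]).round() if len(q) else '')
th=1.7
for r,off in ((118,2),(100,2),(100,40)):
    p=np.array([116-r*np.cos(th)+off*np.sin(th),0,37+r*np.sin(th)+off*np.cos(th)]); print(r,off,p.round(),(O+n@p).round())
E
```

```text
top [(188, np.float64(1.72)), (194, np.float64(1.74)), (253, np.float64(1.8)), (412, np.float64(1.78)), (474, np.float64(1.76))] top z [154. 155. 156.]
near edge x [128.  132.  135.4 138.6 140.3]
behind max z [-90. -12.]
side [(128, np.float64(1.64)), (159, np.float64(1.68)), (162, np.float64(1.7)), (162, np.float64(1.72)), (165, np.float64(1.66))] top z [155. 156. 157.]
near edge x [126.2 129.1 132.4 135.8 138.3]
behind max z [-86. -12.]
118 2 [133.   0. 154.] [ 621. -125.  288.]
100 2 [131.   0. 136.] [ 627. -124.  271.]
100 40 [169.   0. 131.] [ 662. -119.  286.]
```

```bash
python3 -c "
from h import *
go([500,-137,345],[180,0,7.57])"
```

```text
row [0.128, -0.012, -0.166, 0.002, -0.253, -0.001] dist 158 turn 30
```

Request:
{"fn": "carry_out", "kwargs": {"plan": [[-1,0.02,-0.002,-0.04,0,-0.03,0],[-1,0.05,-0.005,-0.08,0,-0.08,0],[-1,0.075,-0.007,-0.12,0,-0.13,0],[-1,0.1,-0.01,-0.145,0,-0.19,0],[-1,0.128,-0.012,-0.166,0.002,-0.245,0]]}}

```text
time_s: 12.02
ee_pos: [500.9, -136.4, 343.9]
orientation: [-180.0, -0.6, 7.4]
ft_force: [1.5, 0.2, 0.7]
finger_gap: 17.9
grasp_force: 0.0
```

```bash
python3 -c "
from h import *
o=env.get_obs();print(o['ee_pos'],o['orientation'],o['finger_gap'],o['joint_pos'])
go([668,-117,345],[180,0,7.57])"
```

```text
[ 500.86811735 -136.35003613  343.880932  ] [-179.99688237   -0.55986295    7.42704837] 17.90402533401317 [ 1.88146648e+01  1.70761178e+00 -8.57960147e+00  9.03758677e+01
  8.19162161e-02  8.74031062e+01 -7.23362672e+01]
row [0.224, 0.003, 0.001, -0.0, -0.005, -0.001] dist 168 turn 1
```

Request:
{"fn": "carry_out", "kwargs": {"plan": [[-1,0.045,0,0,0,-0.002,0],[-1,0.09,0.001,0,0,-0.005,0],[-1,0.135,0.002,0,0,-0.005,0],[-1,0.18,0.003,0,0,-0.005,0],[-1,0.224,0.003,0,0,-0.005,0]]}}

```text
time_s: 12.43
ee_pos: [669.3, -115.7, 340.9]
orientation: [-179.8, -0.0, 7.5]
ft_force: [0.7, -0.3, 0.5]
finger_gap: 0.6
grasp_force: 0.0
```

Request:
{"fn": "carry_out", "kwargs": {"plan": [[-1,0,0,0.02,0,0,0],[-1,0,0,0.04,0,0,0],[-1,0,0,0.04,0,0,0],[-1,0,0,0.04,0,0,0]]}}

```text
time_s: 12.77
ee_pos: [667.1, -115.8, 310.8]
orientation: [-179.8, 0.1, 7.6]
ft_force: [0.1, -0.4, 0.2]
finger_gap: 0.3
grasp_force: 0.0
```

```bash
cat > arc.py <<'E'
from h import *
import sys
o=env.get_obs();print(o['ee_pos'].round(1),o['orientation'].round(2),o['finger_gap'],o['ft_force'].round(1))
O,Rb=bedpose();n=Rb.as_matrix();p0=o['ee_pos'];Rt=rpy(o['orientation'])
hd=np.array([np.cos(np.radians(7.57)),np.sin(np.radians(7.57)),0])
for th in map(float,sys.argv[1:]):
    dr=n@[-np.cos(th),0,np.sin(th)]; nr=n@[np.sin(th),0,np.cos(th)]
    T=O+n@[116,0,37]+102*dr+(2+9.5*abs(nr@hd)-1.5)*nr
    print(th,(Rt.inv().apply(T-p0)/750).round(3).tolist(),T.round(1))
E
python3 arc.py 1.85 1.7 1.6 1.5 1.4
```

```text
[ 667.1 -115.8  310.8] [-1.7978e+02  9.0000e-02  7.5700e+00] 0.29321267568886633 [ 0.1 -0.4  0.2]
1.85 [-0.025, 0.004, 0.042] [ 648.6 -121.2  279.4]
1.7 [-0.046, 0.004, 0.047] [ 633.4 -123.2  275.8]
1.6 [-0.059, 0.004, 0.052] [ 623.5 -124.6  272. ]
1.5 [-0.072, 0.004, 0.058] [ 614.  -125.8  267.2]
1.4 [-0.084, 0.004, 0.066] [ 605.  -127.   261.4]
```

Request:
{"fn": "carry_out", "kwargs": {"plan": [[-1,0,0.004,0.03,0,0,0],[-1,-0.005,0.004,0.042,0,0,0],[-1,-0.025,0.004,0.042,0,0,0],[-1,-0.046,0.004,0.047,0,0,0],[-1,-0.059,0.004,0.052,0,0,0]]}}

```text
time_s: 13.18
ee_pos: [624.1, -124.7, 275.0]
orientation: [-179.9, -0.3, 7.5]
ft_force: [4.2, 1.7, 0.8]
finger_gap: 0.5
grasp_force: 1.6
```

```bash
python3 arc.py 1.5 1.4 1.3 1.2 1.1
```

```text
[ 624.1 -124.7  275. ] [-179.86   -0.28    7.55] 0.5242773137465829 [4.2 1.7 0.8]
1.5 [-0.014, -0.0, 0.01] [ 614.  -125.8  267.2]
1.4 [-0.026, -0.0, 0.018] [ 605.  -127.   261.4]
1.3 [-0.037, -0.0, 0.027] [ 596.6 -128.1  254.6]
1.2 [-0.047, -0.0, 0.037] [ 588.9 -129.2  246.9]
1.1 [-0.057, -0.0, 0.049] [ 582.  -130.1  238.4]
```

Contact with the platen at about 4 N. I'll follow the arc.

Request:
{"fn": "carry_out", "kwargs": {"plan": [[-1,-0.014,0,0.01,0,0,0],[-1,-0.026,0,0.018,0,0,0],[-1,-0.037,0,0.027,0,0,0],[-1,-0.047,0,0.037,0,0,0],[-1,-0.057,0,0.049,0,0,0]]}}

```text
time_s: 13.6
ee_pos: [582.7, -130.2, 238.7]
orientation: [-179.9, -0.3, 7.6]
ft_force: [2.9, 1.0, 1.1]
finger_gap: 0.5
grasp_force: 1.2
```

```bash
python3 arc.py 1.0 .9 .8 .7 .6
```

```text
[ 582.7 -130.2  238.7] [-179.9    -0.35    7.56] 0.4656995139721878 [2.9 1.  1.1]
1.0 [-0.009, -0.0, 0.013] [ 576.1 -130.9  229.1]
0.9 [-0.016, -0.0, 0.026] [ 571.2 -131.5  219.2]
0.8 [-0.021, -0.0, 0.04] [ 567.3 -132.   208.9]
0.7 [-0.025, -0.0, 0.054] [ 564.6 -132.4  198.1]
0.6 [-0.027, -0.0, 0.069] [ 563.  -132.6  187. ]
```

Request:
{"fn": "carry_out", "kwargs": {"plan": [[-1,-0.009,0,0.013,0,0,0],[-1,-0.016,0,0.026,0,0,0],[-1,-0.021,0,0.04,0,0,0],[-1,-0.025,0,0.054,0,0,0],[-1,-0.027,0,0.069,0,0,0]]}}

```text
time_s: 14.02
ee_pos: [562.1, -132.8, 185.0]
orientation: [-179.9, -0.2, 7.5]
ft_force: [1.7, 0.1, 1.2]
finger_gap: 0.9
grasp_force: 1.0
```

```bash
python3 arc.py .5 .4 .3 .2 .1 0 -.02
```

```text
[ 562.1 -132.8  185. ] [-179.87   -0.19    7.55] 0.8811277197828549 [1.7 0.1 1.2]
0.5 [0.001, -0.0, 0.011] [ 562.6 -132.6  176.4]
0.4 [0.001, -0.0, 0.024] [ 563.2 -132.6  167.1]
0.3 [0.003, -0.0, 0.036] [ 564.6 -132.4  158. ]
0.2 [0.006, 0.0, 0.048] [ 566.8 -132.1  148.9]
0.1 [0.01, 0.0, 0.06] [ 569.8 -131.7  140.1]
0.0 [0.015, 0.0, 0.071] [ 573.6 -131.2  131.6]
-0.02 [0.016, 0.0, 0.073] [ 574.4 -131.1  129.9]
```

Request:
{"fn": "carry_out", "kwargs": {"plan": [[-1,0.001,0,0.011,0,0,0],[-1,0.001,0,0.024,0,0,0],[-1,0.003,0,0.036,0,0,0],[-1,0.006,0,0.048,0,0,0],[-1,0.008,0,0.055,0,0,0]]}}

```text
time_s: 14.43
ee_pos: [567.8, -131.5, 141.9]
orientation: [-179.8, -0.0, 7.6]
ft_force: [0.0, 0.1, 2.9]
finger_gap: 0.4
grasp_force: 1.2
```

```bash
python3 arc.py .1 0.05 0 -.02
```

```text
[ 567.8 -131.5  141.9] [-1.798e+02 -2.000e-02  7.570e+00] 0.4442705989217112 [0.  0.1 2.9]
0.1 [0.003, 0.001, 0.002] [ 569.8 -131.7  140.1]
0.05 [0.005, 0.001, 0.008] [ 571.6 -131.5  135.8]
0.0 [0.008, 0.001, 0.014] [ 573.6 -131.2  131.6]
-0.02 [0.009, 0.001, 0.016] [ 574.4 -131.1  129.9]
```

Request:
{"fn": "carry_out", "kwargs": {"plan": [[-1,0.003,0,0.004,0,0,0],[-1,0.005,0,0.008,0,0,0],[-1,0.006,0,0.011,0,0,0],[-1,0.008,0,0.014,0,0,0],[-1,0.008,0,0.014,0,0,0]]}}

```text
time_s: 14.85
ee_pos: [571.6, -131.0, 135.3]
orientation: [-179.8, 0.2, 7.5]
ft_force: [-21.9, 1.4, 29.5]
finger_gap: 0.5
grasp_force: 18.7
```

```bash
python3 arc.py 0 -.02 -.04
```

```text
[ 571.6 -131.   135.3] [-179.81    0.18    7.53] 0.5095050262552766 [-21.9   1.4  29.5]
0.0 [0.003, 0.001, 0.005] [ 573.6 -131.2  131.6]
-0.02 [0.004, 0.001, 0.007] [ 574.4 -131.1  129.9]
-0.04 [0.005, 0.001, 0.009] [ 575.3 -131.   128.3]
```

Request:
{"fn": "carry_out", "kwargs": {"plan": [[-1,-0.008,0,-0.014,0,0,0],[-1,-0.03,0,-0.05,0,0,0],[-1,-0.05,0,-0.1,0,0,0],[-1,-0.07,0,-0.14,0,0,0],[-1,-0.1,0,-0.18,0,0,0]]}}

```text
time_s: 15.27
ee_pos: [499.4, -140.6, 269.4]
orientation: [-179.8, -0.1, 7.6]
ft_force: [0.1, 0.0, 0.7]
finger_gap: 0.6
grasp_force: 0.0
```

Request:
{"fn": "carry_out", "kwargs": {"plan": [[-1,-0.04,0,-0.03,0,0,0],[-1,-0.08,0,-0.05,0,0,0],[-1,-0.08,0,-0.05,0,0,0],[-1,-0.08,0,-0.05,0,0,0]]}}

```text
time_s: 15.6
ee_pos: [439.5, -149.6, 306.9]
orientation: [-179.9, -0.3, 7.5]
ft_force: [-0.0, 0.1, 0.1]
finger_gap: 0.8
grasp_force: 0.0
```

```bash
python3 - <<'E'
from h import *
c=cap('top'); d=cap('side')
print(env.get_obs()['ee_pos'])
a=cv2.resize(c['image'][140:280,280:400],None,fx=3.2,fy=3.2,interpolation=cv2.INTER_CUBIC)
b=cv2.resize(d['image'][90:260,250:400],None,fx=2.65,fy=2.65,interpolation=cv2.INTER_CUBIC)
m=np.zeros((452,800,3),np.uint8); m[:a.shape[0],:a.shape[1]]=a; m[:b.shape[0],390:390+b.shape[1]]=b
cv2.imwrite('pics/g1.png',m[:,:,::-1])
O,Rb=bedpose();n=Rb.as_matrix()
v,u=np.mgrid[0:400,0:640]
for nm,c in (('top',c),('side',d)):
    ok=c['z_map'].ravel()>0
    P=(pts(c,np.c_[u.ravel(),v.ravel()][ok])-O)@n
    for x in (8,20,34,75,90):
        q=P[(abs(P[:,0]-x)<5)&(abs(P[:,1])<60)&(P[:,2]<90)]; print(nm,x,len(q),np.percentile(q[:,2],[25,50,75]).round(1) if len(q) else None)
    for x,y in ((-75,-54),(-75,50),(-20,-54),(-20,50)):
        q=P[(abs(P[:,0]-x)<6)&(abs(P[:,1]-y)<6)&(P[:,2]<40)]; print('board',x,y,len(q),np.median(q[:,2]).round(1) if len(q) else None)
E
```

```text
[ 440.09548556 -148.78690235  304.88663895]
top 8 204 [41.2 42.  43. ]
top 20 199 [41.6 42.3 43.2]
top 34 210 [41.3 42.6 43.9]
top 75 223 [41.4 42.6 43.7]
top 90 405 [-152.4   40.5   42.6]
board -75 -54 0 None
board -75 50 21 15.4
board -20 -54 22 15.4
board -20 50 21 15.2
side 8 230 [41.8 42.9 43.9]
side 20 220 [42.  43.1 44.3]
side 34 236 [42.3 43.4 44.9]
side 75 264 [41.5 42.8 44.6]
side 90 319 [ 2.5 42.4 44. ]
board -75 -54 20 15.7
board -75 50 45 14.7
board -20 -54 24 15.9
board -20 50 44 14.1
```

View pics/g1.png

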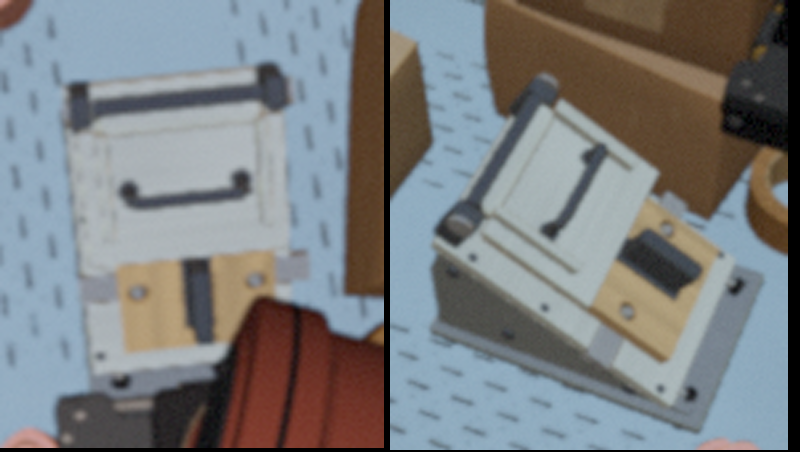

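The platen lies parallel to the bed: its outer face reads about 42 mm all along, with its free edge at (185,260) in the top panel. The board is still flush and the gripper is clear, so I'll hand in.

```bash
python3 -c "
from h import *
print(env.sign_off())"
```

```text
the job is handed in; nothing more can be done
None
```

The die board is flush on the bed over both pins, the platen is folded shut, the arm is clear, and the job is handed in at about 16 s; the hand-in call returned no verdict.

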